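# Park the spring plunger, open the shutter and stand the gauge in its bore

### The arm

A 6-joint arm with a two-finger parallel gripper is mounted at the origin on a cart in front of the work surface, level with it; the furniture and walls round the work are solid. World frame = base frame: x ahead of the robot, y to its left, z up, the work surface at z = 0. Lengths are in mm, angles in degrees, forces in N, time in s.
With the tool pointing down it reaches from about 350 to 925 mm from the base axis. Payload 6.4 kg.
Tool frame: the origin (TCP) lies midway between the tips of the shut fingers; the grasp point (between the pads) lies 19 mm behind it; z points along the fingers, y is the line along which they close (so a half turn about z gives the same grasp; the last joint's range is limited). The gripper opens to 85 mm and grips with 20 to 120 N. Pads are 22 mm wide; open, the fingers measure 114 mm over their backs; the gripper's body (76 mm by 85 mm) begins 54 mm behind the grasp point. The pads swing forward as they close: fully open they stand 13 mm farther back than shut.
Start: joints at [-9.975, 14.043, 89.255, -0, 76.702, -9.975], TCP at [650.011, 0.004, 231.29] pointing down, gripper open.
Joint ranges: [-179.41, 179.41], [-58.25, 129.5], [7.25, 145.43], [-54.29, 234.29], [11.92, 165.04], [-157.13, 157.13]. Speed limits (degrees/s): [147.25, 147.25, 180, 180, 180, 180].

### API

Orientations are given as [roll, pitch, yaw] about the fixed x, y, z axes, in that order (R = Rz(yaw) Ry(pitch) Rx(roll)).
In Python, from bench import * gives the robot as it stands. The module is installed in compiled form; this text tells all that it offers.
- The arm moves only by the tool drive_tool, never from a script. Its argument "motion" is a list of rows, each a list of 7 numbers: the opening, from 0 (shut) to 1 (fully open), then the shift along the tool's x, y, z in m, then the turn, a rotation vector about the tool's x, y, z in degrees. In form: [[hand, dx, dy, dz, rx, ry, rz], ...]. A call has 1 to 10 rows; each row is the pose to reach, as a shift and turn from the pose commanded when the call began, along the tool's axes at that moment; what a row does not reach only later rows make up. A row lasts 1/12 s, in which the tool goes at most 41.7 mm and 7.16 degrees, less where a joint would pass 70% of its speed; a pose out of reach is approached as far as the arm can. A call with a gripper value outside its range is refused whole. The fingers move at their own pace and stop on an object; the grip force is fixed at half the most. Time passes only in rows, so rows that repeat a pose let the fingers close. It gives the time, the measured TCP pose, the force, the opening and the grip force at its end, in the units of the state.
- observe(): the state, without advancing time (a new reading comes with each control period).
- camera(name): name is "scene" or "side" or "wrist"; returns the picture (400x640x3 uint8, red, green, blue); there is no depth.
- calibration(name): a dict with "camera_matrix" (3x3 intrinsics, pixels), "k1" (the pictures are not rectified: a ray, as slopes to the right and down, at radius r is drawn at 1 + k1 r^2 times it, then the intrinsics apply), "pose" (4x4, takes a point from camera to world coordinates); the wrist camera has in their place "hand_eye" (4x4, takes a point from camera to tool coordinates, whose origin is the TCP and whose axes are the flange's). Camera axes: x right, y down, z forward; pixel columns grow to the right and rows downward; lengths in mm; the calibration is good to about 2 mm. A picture is of the moment at which its call begins: read the wrist's pose just before it. calibration takes no time and is no camera call.
- hand_in(): hands the job in; it is judged then, once.
The state is a dict: "t": time; "q": joint angles; "qvel": joint speeds; "joint_efforts": joint torques, N m; "eef_pos": TCP position; "eef_rot": TCP orientation; "ft_force": force on the tool from outside, world axes, zero at the start; "ft_torque": the same for the moment, N m; "gripper_width": opening from 0.0 (shut) to 1.0 (fully open); "grasp_force": force on a finger pad.
Only numpy, scipy, OpenCV 4.12 (cv2) and the standard library are available. Lean on these libraries where they do the work, as an engineer would, in place of code of your own. Each camera call takes 0.05 s, during which the arm holds its last target. There are 200 camera calls.

### The job

The dust shutter of the gauge rack is locked by a spring plunger with a red tee handle. Pull the handle out along its slanted axis and twist it anticlockwise until it drops into its rest notch and stays retracted by itself, then slide the grey shutter with the black tab fully open, towards the back of the rack. Finally take the blue-handled plug gauge out of its wooden stand and set it fully down, upright, in the bore of the rack that matches its diameter, leaving the bottle, the yellow insert and the marker where they are.

Things in the scene. Friction and masses are not known exactly. Their poses are not given: they have to be found in the camera images.
- rack: Gauge rack fixed to the bench; base x -40 to 195, y -95 to 95 mm, 10 mm thick. Origin on the bench; x points to the back of the rack (the way the shutter opens), y left, z up. Aluminium block, top at 50 mm, with four upright bores in a row at x = 75 mm, 12, 17, 22, 27 mm wide from left to right, 36 mm deep, 2 mm chamfers. The blue slanted plunger mount is at the front left, 95 mm high.
- tee_grip (a point): Centre of the red tee handle bar, 70 mm long, 16 wide, 18 tall along the plunger axis; moves with it. Own z: plunger axis, out of the mount, 30 degrees from vertical, leaning towards rack -x. Own y along the bar, x across it (grasp across x). Plunger in: this point is 27 mm above the 46 mm wide collar round the stem; nothing else stands above the collar within 60 mm of the axis.
- plunger (a joint): How far the plunger is out along its axis, m: 0 locked, 0.016 the stop. A spring pulls it back, 6 N at 0, 14 N at 0.016. At 0 two brass lugs on the stem lie in a deep slot; from 0.012 they clear the collar's top and the handle can turn. Let go on the collar's flat top it rests at 0.012; with the lugs in the rest notch it sits at 0.008 and can turn no further.
- tee (a joint): Turn of the tee about the plunger axis, rad: 0 in the slot, growing anticlockwise seen from the handle's end, stop at 1.75. The collar's top is flat from about 0.45 rad on, except for the rest notch, which is on an adjustable ring: its middle lies between 1.0 and 1.4 (not known, differs each time) and must be found by feel. Play in the notch: about 0.1 rad either way.
- shutter (a joint): How far the shutter is slid open, m: 0 closed over all bores, 0.050 the stop, fully open. Needs about 3 N. While the plunger is less than about 7 mm out it blocks the shutter.
- shutter_tab (a point): Centre of the front face (towards rack -x) of the black push tab on the shutter: an upright tab 60 mm along y, 8 mm thick, 36 mm tall, its foot 57 mm and its top 93 mm above the bench. Push it along rack +x. Moves with the shutter.
- bore_12 (a point): Centre of the mouth of the 12 mm bore, 50 mm above the bench.
- bore_17 (a point): Centre of the mouth of the 17 mm bore, 50 mm above the bench.
- bore_22 (a point): Centre of the mouth of the 22 mm bore, 50 mm above the bench.
- bore_27 (a point): Centre of the mouth of the 27 mm bore, 50 mm above the bench.
- gauge_center (a point): Half-way up the plug gauge, on its axis; z up along it. Gauge 92 mm long, 0.15 to 0.3 kg: below, a steel plug 20 mm in diameter, 42 mm long, foot chamfered; above, a blue round handle 30 mm in diameter from 4 mm below this point to 46 mm above it. It stands loosely in the stand. Seated in the matching (tightest possible) bore it stands on the bottom and this point is 60 mm above the bench.
- stand: Wooden stand, 64 x 64 x 30 mm, fixed to the bench; origin at the centre of its underside. Its 25 mm hole, 22 mm deep, holds the gauge.
- oil_bottle_mid (a point): Middle of a brown and black bottle, 42 mm wide, 69 mm high, standing near the stand. Leave it.
- yellow_insert_mid (a point): Middle of a yellow mould insert, 44 x 30 x 47 mm, standing to the right of the rack. Leave it.
- marker_mid (a point): Middle of a red and white marker pen, 123 mm long, 15 mm thick, lying in front, near the robot. Leave it.
Mind the look-alikes: they are no part of the job. Of the things that look like the part that bears gauge_center, the smallest one is meant.

How it is judged:
By the outcome, as a careful person would: the job done as asked, in the order asked, and still so for the second after the job is handed in, with the robot touching nothing.
It also fails if it takes over 72 s, if anything falls off the work surface, if the arm or the gripper's body presses on something with over 40 N, if the wrist force passes 120 N, or if a joint passes its speed limit or range.

## Working session

There is one attempt and no reset: what is moved stays moved. The work goes in short steps, Python scripts to look and compute and a tool call to move; the robot and the scene stay as the last step left them, time stands still between calls to the robot, and variables do not carry over. Pictures are saved under pics/ and viewed, at most 10 in all, crops included, and the job is handed in when it is done.

Besides the shell and the picture viewer there is one more tool, called after "Request:" as a command line: name --pt "numbers of a row" for each row, then --argument value for the rest. drive_tool: Moves the arm, as the interface text tells. Its arguments: {"type":"object","properties":{"motion":{"type":"array"}},"required":["motion"]}

```bash
mkdir -p pics; cat > h.py <<'E'
from bench import *
import numpy as np, cv2
from scipy.spatial.transform import Rotation as R
def tool():
    s=observe(); T=np.eye(4); T[:3,3]=s['eef_pos']; T[:3,:3]=R.from_euler('xyz',s['eef_rot'],degrees=True).as_matrix(); return T
def cam(n):
    c=calibration(n); P=np.array(c['pose']) if 'pose' in c else tool()@np.array(c['hand_eye'])
    return np.array(c['camera_matrix']),c['k1'],P
def ray(C,u,v):
    K,k,P=C; d=np.array([(u-K[0,2])/K[0,0],(v-K[1,2])/K[1,1]]); s=d.copy()
    for _ in range(20): s=d/(1+k*(s@s))
    r=P[:3,:3]@[s[0],s[1],1]; return P[:3,3],r/np.linalg.norm(r)
def onz(C,u,v,z):
    o,d=ray(C,u,v); return o+d*(z-o[2])/d[2]
def two(r1,r2):
    (a,d),(b,e)=r1,r2; t=np.linalg.lstsq(np.c_[d,-e],b-a,rcond=None)[0]; p,q=a+d*t[0],b+e*t[1]; return (p+q)/2,np.linalg.norm(p-q)
def proj(C,p):
    K,k,P=C; c=P[:3,:3].T@(np.array(p)-P[:3,3]); s=c[:2]/c[2]; s=s*(1+k*(s@s)); return K[:2,:2]@s+K[:2,2]
E
python3 - <<'E'
from h import *
for n in ("scene","side","wrist"):
    C=cam(n); im=camera(n); cv2.imwrite(f"pics/{n}0.png",im[:,:,::-1]); print(n,C[0][0,0],C[1],C[2].round(2).tolist())
print(observe())
E
```

```text
scene 367.2038335197012 -0.0047347669325503985 [[0.85, -0.35, 0.38, 138.94], [-0.52, -0.57, 0.63, -582.16], [0.0, -0.74, -0.67, 788.21], [0.0, 0.0, 0.0, 1.0]]
side 493.0196360031395 -0.06942223115357384 [[-0.98, -0.1, 0.19, 244.8], [-0.21, 0.48, -0.85, 1402.67], [-0.01, -0.87, -0.49, 879.04], [0.0, 0.0, 0.0, 1.0]]
wrist 287.93528508106505 -0.04379821095947454 [[1.0, 0.0, -0.0, 649.99], [-0.0, -0.97, -0.26, 66.38], [-0.0, 0.26, -0.97, 371.94], [0.0, 0.0, 0.0, 1.0]]
{'t': 0.15, 'q': array([-9.97562537e+00,  1.40757206e+01,  8.93094577e+01,  2.66180797e-04,
        7.67015781e+01, -9.97547116e+00]), 'qvel': array([-0.00749806,  0.04140345, -0.29437467,  0.0202105 ,  0.00218391,
        0.02744357]), 'joint_efforts': array([ 3.57137314e-04, -4.29984105e+01, -3.26552796e+01, -1.40693478e-04,
        3.52074814e-03,  1.27692519e-05]), 'eef_pos': array([6.49570064e+02, 7.78182954e-02, 2.30419066e+02]), 'eef_rot': array([-1.79914600e+02, -1.52835526e-02,  8.99997730e+01]), 'ft_force': array([-1.18914687, -0.53528386, -0.15692423]), 'ft_torque': array([ 0.00211539, -0.00650538, -0.05982701]), 'grasp_force': 0.0, 'gripper_width': 1.0012803611585241}
```

View pics/scene0.png

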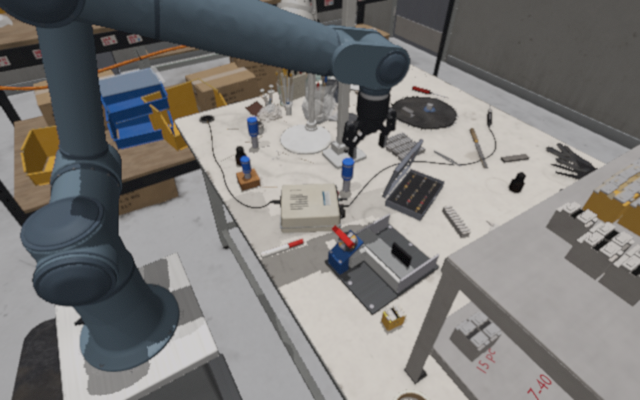

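View pics/side0.png

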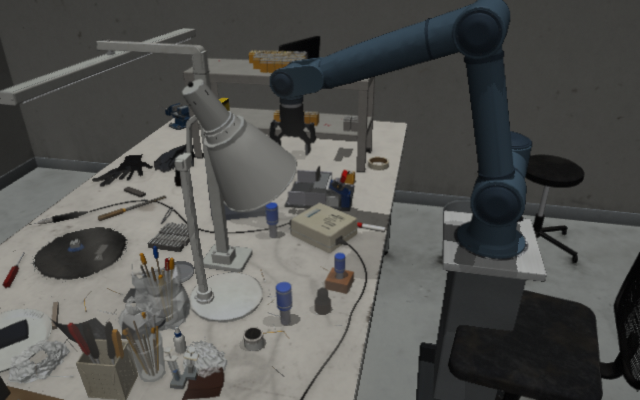

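Scene: red tee at about (345,238), rack base round (385,265), gauge in its wooden stand at (247,170). Side: stand with gauge at (340,270), tee at about (347,178).

```bash
python3 - <<'E'
from h import *
a=cv2.imread("pics/scene0.png"); w=cv2.imread("pics/wrist0.png")
A=cv2.resize(a[205:320,310:450],None,fx=4,fy=4,interpolation=cv2.INTER_CUBIC)
out=np.zeros((560,800,3),np.uint8); out[:460,:560]=A; out[:240,560:]=cv2.resize(a[145:205,225:285],(240,240)); out[240:500,560:]=cv2.resize(cv2.imread("pics/side0.png")[160:225,300:360],(240,260)); cv2.imwrite("pics/crop0.png",out)
Cs,Cd=cam("scene"),cam("side"); d=cv2.imread("pics/side0.png")
def blobs(im,lo,hi,n):
    m=cv2.inRange(cv2.cvtColor(im,cv2.COLOR_BGR2HSV),lo,hi); k,l,s,c=cv2.connectedComponentsWithStats(m)
    for i in range(1,k):
        if s[i,4]>12 : print(n,s[i].tolist(),c[i].round(1))
for nm,im in(("scene",a),("side",d)):
    blobs(im,(105,130,60),(125,255,255),nm+" blue"); blobs(im,(0,170,90),(6,255,255),nm+" red"); blobs(im,(7,110,40),(16,255,255),nm+" wood")
E
```

```text
scene blue [100, 84, 68, 64, 2495] [132.3 116. ]
scene blue [168, 112, 4, 11, 13] [169.8 117.1]
scene blue [248, 117, 9, 6, 42] [251.7 119.9]
scene blue [249, 123, 9, 10, 75] [253.1 128.1]
scene blue [240, 155, 9, 8, 53] [243.8 158.7]
scene blue [343, 158, 11, 8, 73] [347.9 161.6]
scene blue [241, 163, 9, 9, 51] [245.6 166.9]
scene blue [343, 167, 9, 10, 82] [347.  171.6]
scene blue [329, 238, 34, 36, 423] [340.9 257.9]
scene red [413, 87, 16, 6, 32] [420.9  89.8]
scene red [333, 226, 21, 22, 137] [343.2 236.8]
scene red [290, 240, 12, 7, 40] [295.5 243. ]
scene wood [97, 45, 90, 29, 325] [140.9  57.7]
scene wood [0, 85, 48, 6, 163] [22.7 87.7]
scene wood [237, 169, 22, 21, 257] [247.9 180.1]
side blue [266, 203, 11, 6, 51] [271.2 205.6]
side blue [153, 246, 4, 12, 32] [154.9 251.3]
side blue [335, 254, 10, 6, 43] [339.7 256. ]
side blue [277, 283, 13, 9, 95] [283.  286.9]
side red [342, 171, 6, 8, 26] [344.5 173.7]
side wood [304, 117, 11, 8, 17] [307.8 121.5]
side wood [371, 159, 9, 2, 13] [374.7 159.5]
side wood [166, 260, 4, 10, 22] [168.1 265.1]
side wood [327, 271, 26, 14, 134] [342.3 278.6]
side wood [112, 335, 6, 10, 26] [114.2 339.1]
side wood [115, 341, 8, 16, 48] [118.6 349.4]
side wood [195, 372, 28, 22, 313] [210.6 383.1]
```

View pics/crop0.png

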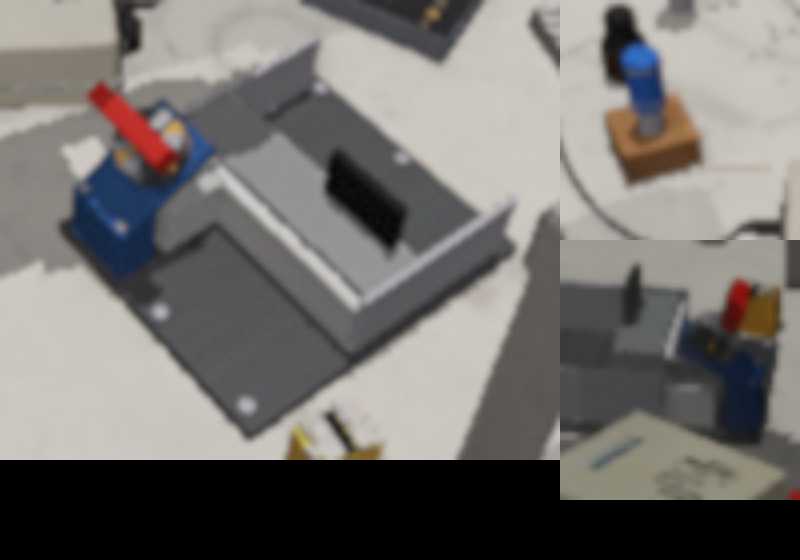

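View pics/wrist0.png

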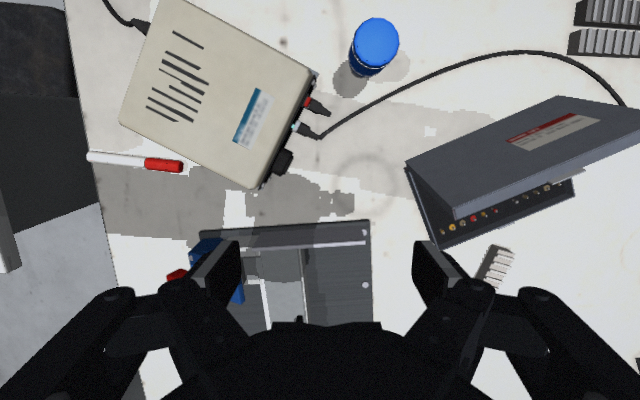

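Crop: rack base corners at scene pixels ≈(326,261) front left, (372.5,313.5) front right, (438,266.5) back right; tab face ≈(400,254). Wrist: rack lies almost along world x, tee at (178,278).

```bash
python3 - <<'E'
from h import *
S,D,W=cam("scene"),cam("side"),cam("wrist")
fl,fr,br=[onz(S,*p,8)[:2] for p in((326.2,261.5),(372.5,313.5),(438,266.8))]
print(fl,fr,br,np.linalg.norm(fl-fr),np.linalg.norm(br-fr))
# fit rigid
M=np.array([[-40,95],[-40,-95],[195,-95]],float);Q=np.array([fl,fr,br]);m,q=M.mean(0),Q.mean(0)
z=((Q-q)@[1,1j]*np.conj((M-m)@[1,1j])).sum();a=np.angle(z);c,s=np.cos(a),np.sin(a);Rm=np.array([[c,-s],[s,c]]);t=q-Rm@m
print("rack yaw",np.degrees(a),"org",t,"res",(M@Rm.T+t-Q).round(1).tolist())
print("wrist corner BL",onz(W,371,222,20),"pred",Rm@[195,95]+t)
# bar ends in scene/side
print("tee",two(ray(S,343.5,237),ray(D,346.5,180)))
print("gauge top blob",two(ray(S,243.8,158.5),ray(D,339.7,256)))
print("stand",onz(S,*(np.array([245.6,167])),60), two(ray(S,247.9,180.1),ray(D,342.3,278.6)))
print("marker",onz(W,135,162,7),"othergauge",onz(W,375,40,92))
E
```

```text
[475.85534088 -88.26694176] [ 487.04877425 -270.70823622] [ 714.96549904 -253.53166648] 182.78435074132375 228.5630503575885
rack yaw 4.15004248519047 org [ 518.76537779 -175.35944207] res [[-3.9, 4.8], [-1.3, -2.3], [5.2, -2.5]]
wrist corner BL [707.66890874 -61.80711191  20.        ] pred [706.3790634  -66.49666161]
tee (array([ 499.21151306, -113.94925716,  109.69027258]), np.float64(15.378524291290374))
gauge top blob (array([433.44698189, 326.04891777,  98.13393843]), np.float64(2.7810437553200478))
stand [434.96073063 330.36442509  60.        ] (array([429.60356888, 316.71884667,  16.03471927]), np.float64(3.444002212142084))
marker [401.11595581  15.29545062   7.        ] othergauge [693.0522678  135.73147322  92.        ]
```

Request:
drive_tool --pt "1 -0.24 -0.06 -0.05 0 0 0" --pt "1 -0.24 -0.06 -0.05 0 0 0" --pt "1 -0.24 -0.06 -0.05 0 0 0" --pt "1 -0.24 -0.06 -0.05 0 0 0" --pt "1 -0.24 -0.06 -0.05 0 0 0" --pt "1 -0.24 -0.06 -0.05 0 0 0" --pt "1 -0.24 -0.06 -0.05 0 0 0" --pt "1 -0.24 -0.06 -0.05 0 0 0" --pt "1 -0.24 -0.06 -0.05 0 0 0"

```text
t: 0.9
eef_pos: [589.8, -239.6, 280.7]
eef_rot: [-180.0, -0.1, 90.0]
ft_force: [0.0, 0.2, 0.2]
gripper_width: 1.001
grasp_force: 0.0
```

```bash
python3 - <<'E'
from h import *
s=observe();print(s['t'],s['eef_pos'],s['eef_rot'],s['q'])
np.save("W1.npy",tool()); cv2.imwrite("pics/wrist1.png",camera("wrist")[:,:,::-1])
E
```

```text
0.9 [ 589.81713975 -239.63333445  280.66557418] [-1.79956649e+02 -5.81265916e-02  8.99745909e+01] [-3.23089640e+01  1.02513138e+01  8.84754299e+01  2.62864317e-02
  8.13409529e+01 -3.22875498e+01]
```

View pics/wrist1.png

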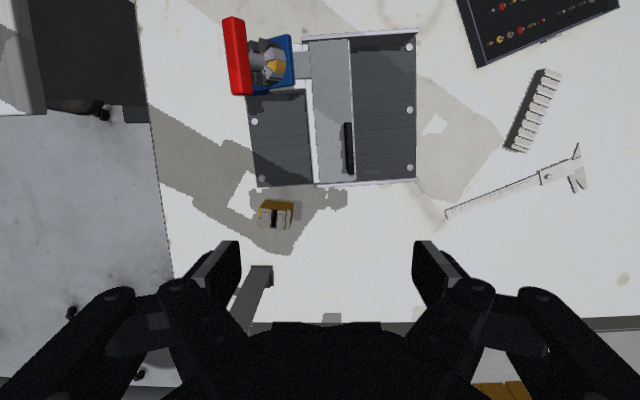

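Wrist view: rack base corners (258,187) front right and (416,180) back right; red bar from (233,17) to (240,95), collar to the right at (270,60), tab (348,148), insert (275,213).

```bash
python3 - <<'E'
from h import *
S,D=cam("scene"),cam("side"); c=calibration("wrist")
W=(np.array(c['camera_matrix']),c['k1'],np.load("W1.npy")@np.array(c['hand_eye']))
im=cv2.imread("pics/wrist1.png")
FR,BR=onz(W,258,187.5,10),onz(W,416.5,181,10)
print(FR,BR,np.linalg.norm(FR-BR)); fe=onz(W,249,97,10); 
print("yaw right edge",np.degrees(np.arctan2(*(BR-FR)[1::-1])),"front edge",np.degrees(np.arctan2(-(FR-fe)[0]*-1,-(FR-fe)[1])))
m=cv2.inRange(cv2.cvtColor(im,cv2.COLOR_BGR2HSV),(0,150,60),(8,255,255))
cn=max(cv2.findContours(m,0,2)[0],key=cv2.contourArea); r=cv2.minAreaRect(cn); print("bar",r,cv2.boxPoints(r).round(1).tolist())
# bright (top face) split
v=im[:,:,2]; 
for th in (150,200,225): 
    q=max(cv2.findContours(((m>0)&(v>th)).astype(np.uint8),0,2)[0],key=cv2.contourArea);rr=cv2.minAreaRect(q);print(th,rr)
s=cv2.imread("pics/scene0.png");ms=cv2.inRange(cv2.cvtColor(s[220:255,325:365],cv2.COLOR_BGR2HSV),(0,150,60),(8,255,255))
cs=max(cv2.findContours(ms,0,2)[0],key=cv2.contourArea);rs=cv2.minAreaRect(cs);sc=np.array(rs[0])+[325,220];print("scene bar",rs,sc)
print("tee3d",two(ray(W,*r[0]),ray(S,*sc)))
dk=(im.max(2)<40).astype(np.uint8);dk[:, :335]=0;dk[:,362:]=0;dk[:110]=0;dk[182:]=0
q=max(cv2.findContours(dk,0,2)[0],key=cv2.contourArea);print("tab",cv2.minAreaRect(q),cv2.boundingRect(q))
E
```

```text
[ 489.36172871 -269.38326819   10.        ] [ 722.3331816  -259.66124369   10.        ] 233.17421731497566
yaw right edge 2.389597343548438 front edge 2.24664898405526
bar ((237.26856994628906, 55.72583770751953), (78.94001770019531, 22.07388687133789), 82.56858825683594) [[221.1999969482422, 18.0], [243.10000610351562, 15.199999809265137], [253.3000030517578, 93.4000015258789], [231.39999389648438, 96.30000305175781]]
150 ((232.18911743164062, 55.00333023071289), (75.66368103027344, 11.709630966186523), 82.47618103027344)Traceback (most recent call last):
  File "<stdin>", line 13, in <module>
ValueError: max() iterable argument is empty
```

```bash
cat > w1.py <<'E'
from h import *
S,D=cam("scene"),cam("side"); c=calibration("wrist")
W=(np.array(c['camera_matrix']),c['k1'],np.load("W1.npy")@np.array(c['hand_eye']))
im=cv2.imread("pics/wrist1.png")
E
python3 - <<'E'
from w1 import *
s=cv2.imread("pics/scene0.png");ms=cv2.inRange(cv2.cvtColor(s[220:255,325:365],cv2.COLOR_BGR2HSV),(0,150,60),(8,255,255))
cs=max(cv2.findContours(ms,0,2)[0],key=cv2.contourArea);rs=cv2.minAreaRect(cs);sc=np.array(rs[0])+[325,220];print("scene bar",rs,sc)
print("tee3d",two(ray(W,237.3,55.7),ray(S,*sc)))
for z in(110,115,120,125,130): print(z,onz(W,237.3,55.7,z)[:2],onz(S,*sc,z)[:2], np.linalg.norm(onz(W,226,19,z)-onz(W,237,94,z)))
dk=(im.max(2)<40).astype(np.uint8);dk[:, :335]=0;dk[:,362:]=0;dk[:110]=0;dk[182:]=0
q=max(cv2.findContours(dk,0,2)[0],key=cv2.contourArea);print("tab",cv2.minAreaRect(q),cv2.boundingRect(q))
a=np.radians(2.4);Rm=np.array([[np.cos(a),-np.sin(a)],[np.sin(a),np.cos(a)]])
FR,BR=onz(W,258,187.5,10),onz(W,416.5,181,10)
o=((FR+BR)[:2]-Rm@[155,-190])/2;print("org",o)
for p in((-40,95,10),(195,95,10),(75,0,50),(75,-85,50),(75,85,50)):
    w=np.r_[Rm@p[:2]+o,p[2]];print(p,w.round(1),"wrist px",proj(W,w).round(0),"scene px",proj(S,w).round(1))
cv2.imwrite("pics/z1.png",np.vstack([cv2.resize(im[0:200,200:440],(720,600))]))
E
```

```text
scene bar ((17.75, 16.25), (26.870054244995117, 6.363960266113281), 45.0) [342.75 236.25]
tee3d (array([ 503.39639949, -112.62406968,  116.77910842]), np.float64(3.069848482522583))
110 [ 500.56985179 -109.89288207] [ 507.57221506 -109.48298863] 71.130359388584
115 [ 502.00461832 -110.91025295] [ 504.85450856 -112.96776449] 69.99183869296611
120 [ 503.43938485 -111.92762382] [ 502.13680207 -116.45254035] 68.85331799734821
125 [ 504.87415138 -112.9449947 ] [ 499.41909558 -119.9373162 ] 67.7147973017303
130 [ 506.3089179  -113.96236558] [ 496.70138908 -123.42209206] 66.57627660611239
tab ((348.35284423828125, 148.4827880859375), (51.32921600341797, 7.478912353515625), 87.20729064941406) (344, 123, 10, 52)
org [ 524.43724872 -172.85095024]
(-40, 95, 10) [480.5 -79.6  10. ] wrist px [243.  48.] scene px [325.9 258. ]
(195, 95, 10) [715.3 -69.8  10. ] wrist px [422.  40.] scene px [392.  222.2]
(75, 0, 50) [ 599.4 -169.7   50. ] wrist px [334. 117.] scene px [384.7 253. ]
(75, -85, 50) [ 602.9 -254.6   50. ] wrist px [336. 183.] scene px [408.5 276.3]
(75, 85, 50) [595.8 -84.8  50. ] wrist px [331.  43.] scene px [363.4 232.2]
```

View pics/z1.png

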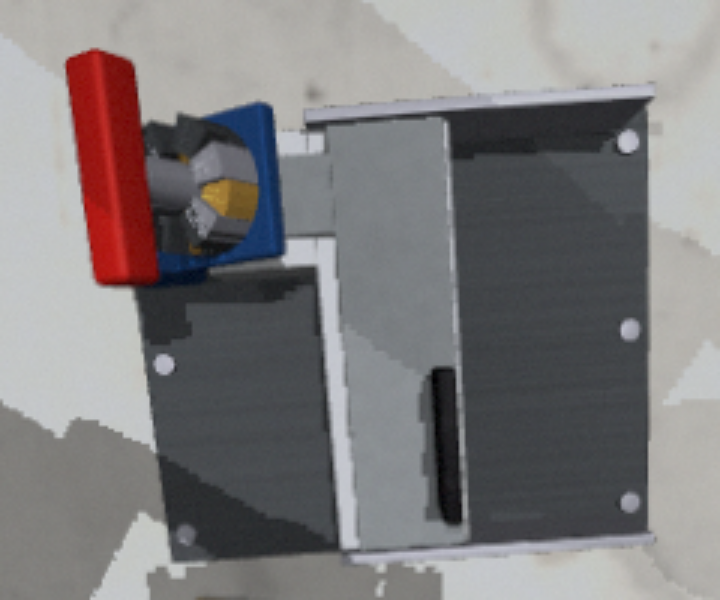

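Zoom (3×, offset 200,0): base front edge (140,290)–(172,560), back edge x=648, screws (628,140),(630,330),(630,502), block front edge (325,265)–(350,550), tab (445,370–525).

```bash
python3 - <<'E'
from w1 import *
def P(x,y,z): return onz(W,200+x/3,y/3,z)
def yawy(a,b): d=(a-b); return np.degrees(np.arctan2(-d[0],d[1]))
for n,a,b,z in(("front",(140,290),(172,560),10),("back",(648,150),(648,535),10),("screws",(628,140),(630,502),11),("block",(325,265),(350,550),50),("tabtop-front",(432,372),(445,522),93),("shutterback",(449,120),(468,545),56)):
    A,B=P(*a,z),P(*b,z);print(n,A.round(1),B.round(1),yawy(A,B).round(2))
A,B=P(172,560,10),P(648,540,10);print("right",np.degrees(np.arctan2(*(B-A)[1::-1])),np.linalg.norm(B-A))
for z in (40,50,60):
  A,B=P(305,112,z),P(655,87,z);E,F=P(350,560,z),P(655,538,z);print("fence",z,A.round(1),B.round(1),np.degrees(np.arctan2(*(B-A)[1::-1])),E.round(1),F.round(1),np.degrees(np.arctan2(*(F-E)[1::-1])), np.linalg.norm(A-E))
print(W[2].round(3).tolist())
E
```

```text
front [ 481.2 -141.8   10. ] [ 488.5 -268.1   10. ] 3.29
back [708.7 -82.7  10. ] [ 721.3 -255.7   10. ] 4.15
screws [699.3 -78.9  11. ] [ 711.  -239.3   11. ] 4.14
block [ 568.1 -135.6   50. ] [ 577.3 -254.5   50. ] 4.42
tabtop-front [ 609.8 -177.7   93. ] [ 615.6 -234.1   93. ] 5.92
shutterback [617.3 -82.6  56. ] [ 628.6 -251.    56. ] 3.85
right 2.4464380959853433 233.2360035962968
fence 40 [560.3 -75.6  40. ] [701.4 -65.6  40. ] 4.047949494728812 [ 576.9 -261.3   40. ] [ 715.  -251.1   40. ] 4.234121479525841 186.4919240236088
fence 50 [561.1 -78.1  50. ] [698.5 -68.4  50. ] 4.047949494728823 [ 577.3 -259.    50. ] [ 711.8 -249.    50. ] 4.234121479525855 181.61479594982475
fence 60 [561.8 -80.7  60. ] [695.6 -71.2  60. ] 4.047949494728819 [ 577.6 -256.7   60. ] [ 708.5 -247.    60. ] 4.234121479525844 176.7376678760407
[[1.0, -0.0, -0.001, 590.209], [-0.001, -0.966, -0.259, -173.454], [-0.001, 0.259, -0.966, 422.381], [0.0, 0.0, 0.0, 1.0]]
```

```bash
cat >> h.py <<'E'
O=np.array([521.,-172.,0]); YAW=4.1
RK=R.from_euler('z',YAW,degrees=True).as_matrix()
AX=RK@[-.5,0,3**.5/2]
RT=RK@np.array([[0,.866,.5],[1,0,0],[0,.5,-.866]])   # tool on tee
RD=RK@np.array([[0,1,0],[1,0,0],[0,0,-1.]])          # tool down, rack aligned
TEE=np.array([503.2,-112.5,117])
def go(p,Rt):
    T=tool(); d=T[:3,:3].T@(np.array(p)-T[:3,3]); r=R.from_matrix(T[:3,:3].T@Rt).as_rotvec(degrees=True)
    print("shift m",(d/1000).round(4).tolist(),"turn",r.round(2).tolist())
E
python3 - <<'E'
from h import *
go(TEE+70*AX,RT); print(TEE+70*AX)
E
```

```text
shift m [0.1239, -0.1215, 0.1032] turn [-30.04, 1.0, -3.97]
[ 468.2895726  -115.00241055  177.62177826]
```

Request:
drive_tool --pt "1 0.124 -0.122 0.05 -30 1 -4" --pt "1 0.124 -0.122 0.05 -30 1 -4" --pt "1 0.124 -0.122 0.08 -30 1 -4" --pt "1 0.124 -0.122 0.103 -30 1 -4" --pt "1 0.124 -0.122 0.103 -30 1 -4" --pt "1 0.124 -0.122 0.103 -30 1 -4" --pt "1 0.124 -0.122 0.103 -30 1 -4" --pt "1 0.124 -0.122 0.103 -30 1 -4"

```text
t: 1.62
eef_pos: [468.9, -115.5, 179.3]
eef_rot: [149.9, 0.1, 94.2]
ft_force: [0.1, -0.4, 0.5]
gripper_width: 1.001
grasp_force: 0.0
```

```bash
python3 - <<'E'
from h import *
s=observe();print(s['t'],s['eef_pos'],s['eef_rot'],s['q'].round(1),s['ft_force']); go(TEE-15*AX,RT)
W=cam("wrist"); im=camera("wrist")[:,:,::-1].copy(); m=cv2.inRange(cv2.cvtColor(im,cv2.COLOR_BGR2HSV),(0,150,60),(8,255,255))
cn=max(cv2.findContours(m,0,2)[0],key=cv2.contourArea); r=cv2.minAreaRect(cn); print("bar",r)
print("pred",proj(W,TEE),proj(W,TEE+RK@[0,35,0]),proj(W,TEE-RK@[0,35,0]))
for a in(-9,0,9):
    o,d=ray(W,*r[0]);p=TEE+a*AX; print(a,((o+d*((p-o)@AX)/(d@AX))-p).round(1))
cv2.imwrite("pics/w2.png",im)
E
```

```text
1.6167 [ 468.87279193 -115.4511007   179.33441854] [1.49903737e+02 1.35541458e-01 9.41666056e+01] [-38.  -23.  133.5  26.2  49.3 -55.9] [ 0.11330969 -0.38683141  0.51571   ]
shift m [0.0006, -0.0015, 0.0862] turn [0.1, 0.08, 0.13]
bar ((326.5, 209.0), (90.0, 21.0), 90.0)
pred [324.62428054 207.52736976] [324.64284976 162.42799403] [324.60987624 249.00823472]
-9 [ 1.6 -3.9  0.7]
0 [ 1.3 -1.1  0.7]
9 [1.1 1.7 0.7]
```

View pics/w2.png

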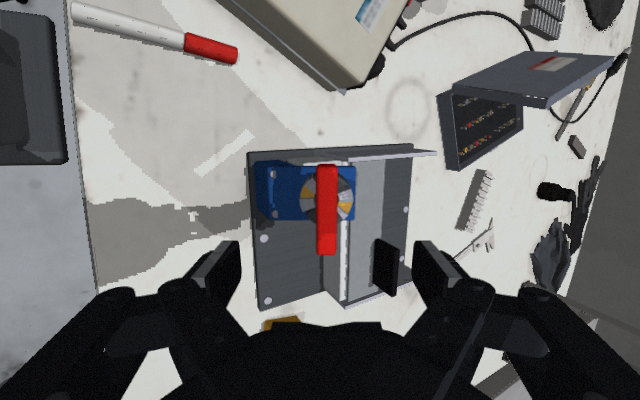

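The bar lies square to the tool at (326,209), between the fingers, within about 1.5 mm of the estimate. Go in and grip.

Request:
drive_tool --pt "0.6 0.0005 -0.0005 0.04 0 0 0" --pt "0.6 0.0005 -0.0005 0.07 0 0 0" --pt "0.6 0.0005 -0.0005 0.086 0 0 0" --pt "0.6 0.0005 -0.0005 0.086 0 0 0" --pt "0 0.0005 -0.0005 0.086 0 0 0" --pt "0 0.0005 -0.0005 0.086 0 0 0" --pt "0 0.0005 -0.0005 0.086 0 0 0" --pt "0 0.0005 -0.0005 0.086 0 0 0" --pt "0 0.0005 -0.0005 0.086 0 0 0" --pt "0 0.0005 -0.0005 0.086 0 0 0"

```text
t: 2.5
eef_pos: [511.5, -113.6, 105.9]
eef_rot: [149.8, 0.2, 94.0]
ft_force: [-4.8, 0.0, 7.2]
gripper_width: 0.177
grasp_force: 59.3
```

Request:
drive_tool --pt "0 0 0 -0.005 0 0 0" --pt "0 0 0 -0.01 0 0 0" --pt "0 0 0 -0.014 0 0 0" --pt "0 0 0 -0.014 0 0 0" --pt "0 0 0 -0.014 0 0 0"

```text
t: 2.92
eef_pos: [504.7, -114.1, 117.3]
eef_rot: [149.7, 0.2, 93.9]
ft_force: [12.7, -0.5, -8.6]
gripper_width: 0.172
grasp_force: 59.1
```

Request:
drive_tool --pt "0 0 0 -0.0007 0 0 -1" --pt "0 0 0 -0.0007 0 0 -8" --pt "0 0 0 -0.0007 0 0 -15" --pt "0 0 0 -0.0007 0 0 -22" --pt "0 0 0 -0.0007 0 0 -29" --pt "0 0 0 -0.0007 0 0 -36" --pt "0 0 0 -0.0007 0 0 -36"

```text
t: 3.5
eef_pos: [504.4, -114.0, 117.8]
eef_rot: [154.9, 17.5, 126.3]
ft_force: [12.7, -0.8, -9.2]
gripper_width: 0.174
grasp_force: 59.1
```

Request:
drive_tool --pt "0 0 0 0.0 0 0 -6" --pt "0 0 0 0.0 0 0 -12" --pt "0 0 0 0.0015 0 0 -14" --pt "0 0 0 0.003 0 0 -14" --pt "0 0 0 0.003 0 0 -14"

```text
t: 3.92
eef_pos: [505.7, -113.9, 116.0]
eef_rot: [159.7, 22.8, 140.0]
ft_force: [-4.6, -0.4, 7.2]
gripper_width: 0.173
grasp_force: 62.4
```

```bash
cat > f.py <<'E'
from h import *
s=observe();T=tool();r=R.from_matrix(RT.T@T[:3,:3]).as_rotvec(degrees=True)
print("turn",(-r[2]).round(1),"axial pos",((T[:3,3]-[511.5,-113.6,105.9])@AX).round(2),"axial F",(s['ft_force']@AX).round(1),"torque ax",(s['ft_torque']@AX).round(2),s['ft_force'].round(1))
E
python3 f.py
```

```text
turn 50.1 axial pos 11.62 axial F 8.5 torque ax 0.05 [-4.6 -0.4  7.2]
```

Request:
drive_tool --pt "0 0 0 0 0 0 -4" --pt "0 0 0 0 0 0 -4"

```text
t: 4.08
eef_pos: [505.7, -113.9, 116.0]
eef_rot: [161.3, 24.2, 144.2]
ft_force: [-2.5, -1.6, 6.1]
gripper_width: 0.177
grasp_force: 62.1
```

Request:
drive_tool --pt "0 0 0 0 0 0 -4" --pt "0 0 0 0 0 0 -4"

```text
t: 4.25
eef_pos: [505.7, -113.8, 115.7]
eef_rot: [163.1, 25.4, 148.3]
ft_force: [0.2, -0.0, 5.7]
gripper_width: 0.181
grasp_force: 61.7
```

Request:
drive_tool --pt "0 0 0 0 0 0 -4" --pt "0 0 0 0 0 0 -4"

```text
t: 4.42
eef_pos: [505.9, -113.8, 115.4]
eef_rot: [164.9, 26.5, 152.5]
ft_force: [5.7, 0.2, -0.4]
gripper_width: 0.175
grasp_force: 60.7
```

Request:
drive_tool --pt "0 0 0 0 0 0 -4" --pt "0 0 0 0 0 0 -4"

```text
t: 4.58
eef_pos: [505.9, -113.7, 115.1]
eef_rot: [166.8, 27.5, 156.8]
ft_force: [11.8, -0.9, -5.4]
gripper_width: 0.174
grasp_force: 59.5
```

```bash
python3 f.py
```

```text
turn 66.0 axial pos 10.75 axial F -10.6 torque ax 0.05 [11.8 -0.9 -5.4]
```

Axial force flipped to −10.6 N: over the notch. Lower into it.

Request:
drive_tool --pt "0 0 0 0.001 0 0 0" --pt "0 0 0 0.002 0 0 0" --pt "0 0 0 0.0025 0 0 0" --pt "0 0 0 0.0025 0 0 0"

```text
t: 4.92
eef_pos: [507.1, -113.7, 113.4]
eef_rot: [166.9, 27.4, 156.8]
ft_force: [4.5, -0.5, 3.2]
gripper_width: 0.175
grasp_force: 61.2
```

```bash
python3 f.py
```

```text
turn 66.0 axial pos 8.66 axial F 0.5 torque ax 0.36 [ 4.5 -0.5  3.2]
```

Request:
drive_tool --pt "0 0 0 0.0 0 0 -3" --pt "0 0 0 0.0005 0 0 -3" --pt "0 0 0 0.0005 0 0 -3"

```text
t: 5.17
eef_pos: [507.4, -113.7, 112.7]
eef_rot: [168.4, 28.1, 160.1]
ft_force: [6.9, -0.8, 0.3]
gripper_width: 0.178
grasp_force: 60.9
```

```bash
python3 f.py
```

```text
turn 68.9 axial pos 7.93 axial F -3.1 torque ax 0.18 [ 6.9 -0.8  0.3]
```

Request:
drive_tool --pt "0.5 0 0 0 0 0 0" --pt "0.5 0 0 0 0 0 0" --pt "0.5 0 0 0 0 0 0" --pt "0.5 0 0 0 0 0 0" --pt "0.5 0 0 -0.03 0 0 0" --pt "0.5 0 0 -0.06 0 0 0" --pt "0.5 0 0 -0.09 0 0 0" --pt "0.5 0 0 -0.09 0 0 0"

```text
t: 5.83
eef_pos: [462.1, -117.7, 194.9]
eef_rot: [168.6, 28.4, 160.2]
ft_force: [-0.2, -0.2, 1.3]
gripper_width: 0.501
grasp_force: 0.0
```

```bash
python3 - <<'E'
from h import *
s=observe();print(s['t'],s['eef_pos'],s['eef_rot'],s['ft_force'])
W=cam("wrist"); im=camera("wrist")[:,:,::-1].copy(); m=cv2.inRange(cv2.cvtColor(im,cv2.COLOR_BGR2HSV),(0,150,60),(8,255,255))
for c in cv2.findContours(m,0,2)[0]:
    if cv2.contourArea(c)>300: print("red",cv2.minAreaRect(c))
for h in(0,8,12): 
    p=TEE+[1,0,0]+h*AX; d=R.from_rotvec(1.2*AX).as_matrix()@(RK@[0,35,0]); print(h,proj(W,p).round(1),proj(W,p+d).round(1),proj(W,p-d).round(1))
C=cam("scene");s=camera("scene")[:,:,::-1];ms=cv2.inRange(cv2.cvtColor(s[200:265,310:380],cv2.COLOR_BGR2HSV),(0,150,60),(8,255,255))
for c in cv2.findContours(ms,0,2)[0]:
    if cv2.contourArea(c)>30: r=cv2.minAreaRect(c);print("scene",r[0][0]+310,r[0][1]+200,r[1:])
for h in(0,8,12): print(h,proj(C,TEE+[1,0,0]+h*AX))
out=np.zeros((400,800,3),np.uint8);out[:,:640]=im; out[:160,640:]=cv2.resize(s[215:255,325:365],(160,160));cv2.imwrite("pics/w3.png",out)
E
```

```text
5.8333 [ 462.1071144  -117.69439039  194.86677265] [168.58954147  28.41390166 160.22474478] [-0.21493882 -0.21959271  1.32392235]
red ((326.5, 201.5), (87.0, 21.0), 90.0)
red ((416.52252197265625, 30.95926856994629), (17.859500885009766, 52.662635803222656), 2.385944128036499)
0 [327.6 197.7] [328.  155.4] [327.3 236.8]
8 [327.6 200.4] [328.  156.7] [327.3 240.6]
12 [327.6 201.8] [328.  157.4] [327.3 242.6]
scene 341.1735382080078 234.82971954345703 ((6.567025661468506, 27.29274559020996), 62.241458892822266)
0 [342.46040045 235.68255432]
8 [341.30734087 234.49286741]
12 [340.72454002 233.89155278]
```

View pics/w3.png

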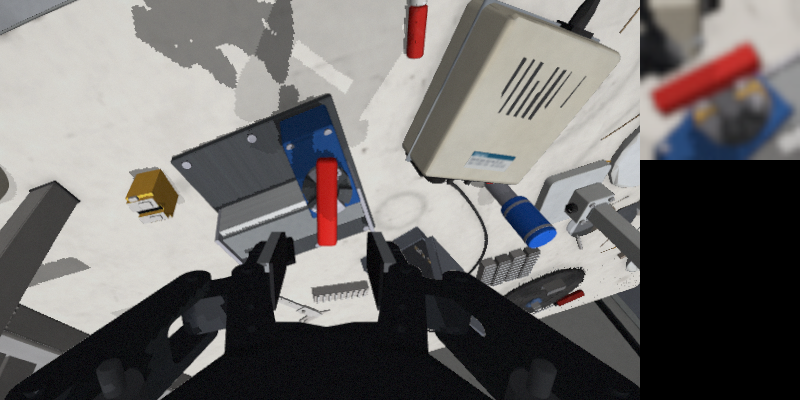

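The handle stays retracted about 8 mm, turned ~68° (bar at (326,201) between the fingers; scene inset shows it turned). Next, go in front of the shutter tab.

```bash
python3 - <<'E'
from h import *
go(O+RK@[42,-40,200],RD); print(O+RK@[42,-40,200])
E
```

```text
shift m [-0.119, -0.061, 0.0409] turn [26.24, 18.3, 67.3]
[ 565.75241066 -208.89473866  200.        ]
```

Request:
drive_tool --pt "0 -0.119 -0.061 0.041 26.2 18.3 67.3" --pt "0 -0.119 -0.061 0.041 26.2 18.3 67.3" --pt "0 -0.119 -0.061 0.041 26.2 18.3 67.3" --pt "0 -0.119 -0.061 0.041 26.2 18.3 67.3" --pt "0 -0.119 -0.061 0.041 26.2 18.3 67.3" --pt "0 -0.119 -0.061 0.041 26.2 18.3 67.3" --pt "0 -0.119 -0.061 0.041 26.2 18.3 67.3" --pt "0 -0.119 -0.061 0.041 26.2 18.3 67.3" --pt "0 -0.119 -0.061 0.041 26.2 18.3 67.3" --pt "0 -0.119 -0.061 0.041 26.2 18.3 67.3"

```text
t: 6.77
eef_pos: [565.4, -207.3, 195.5]
eef_rot: [179.4, 0.4, 96.5]
ft_force: [0.3, -1.1, 0.3]
gripper_width: -0.003
grasp_force: 0.0
```

```bash
python3 - <<'E'
from h import *
print(observe()['eef_pos'],observe()['q'].round(1))
go(O+RK@[42,-40,70],RD)
E
```

```text
[ 565.37292115 -207.28793438  195.50459387] [-30.9   9.3  98.7   0.1  71.4 -37.5]
shift m [-0.0009, -0.0011, 0.1255] turn [0.59, 0.34, 2.4]
```

Request:
drive_tool --pt "0 -0.001 -0.001 0.04 0.6 0.3 2.4" --pt "0 -0.001 -0.001 0.08 0.6 0.3 2.4" --pt "0 -0.001 -0.001 0.11 0.6 0.3 2.4" --pt "0 -0.001 -0.001 0.125 0.6 0.3 2.4" --pt "0 -0.001 -0.001 0.125 0.6 0.3 2.4" --pt "0 -0.001 -0.001 0.125 0.6 0.3 2.4"

```text
t: 7.27
eef_pos: [565.9, -209.4, 70.7]
eef_rot: [179.9, 0.1, 94.4]
ft_force: [-0.2, -0.5, 1.2]
gripper_width: 0.002
grasp_force: 0.0
```

Request:
drive_tool --pt "0 0 0.008 0 0 0 0" --pt "0 0 0.016 0 0 0 0" --pt "0 0 0.024 0 0 0 0" --pt "0 0 0.032 0 0 0 0" --pt "0 0 0.04 0 0 0 0" --pt "0 0 0.048 0 0 0 0" --pt "0 0 0.056 0 0 0 0" --pt "0 0 0.06 0 0 0 0"

```text
t: 7.93
eef_pos: [628.0, -206.0, 73.9]
eef_rot: [179.6, 0.3, 94.4]
ft_force: [-3.6, -1.2, 1.9]
gripper_width: -0.002
grasp_force: 1.5
```

Request:
drive_tool --pt "0 0 0.006 0.002 0 0 0" --pt "0 0 0.012 0.002 0 0 0" --pt "0 0 0.018 0.002 0 0 0" --pt "0 0 0.024 0.002 0 0 0" --pt "0 0 0.024 0.002 0 0 0"

```text
t: 8.35
eef_pos: [649.2, -204.1, 71.1]
eef_rot: [-179.9, 0.2, 94.4]
ft_force: [-11.4, -0.8, 5.3]
gripper_width: 0.0
grasp_force: 5.8
```

Request:
drive_tool --pt "0 0 0.003 0 0 0 0" --pt "0 0 0.006 0 0 0 0" --pt "0 0 0.006 0 0 0 0"

```text
t: 8.6
eef_pos: [649.5, -204.0, 71.0]
eef_rot: [-179.1, 0.0, 94.4]
ft_force: [-34.9, -1.1, 20.0]
gripper_width: 0.001
grasp_force: 17.9
```

Force rises to 35 N at a hard stop. Back off, rise and check.

Request:
drive_tool --pt "0 0 -0.012 0 0 0 0" --pt "0 0 -0.03 0 0 0 0" --pt "0 0 -0.04 -0.04 0 0 0" --pt "0 -0.03 -0.04 -0.08 0 0 0" --pt "0 -0.06 -0.04 -0.12 0 0 0" --pt "0 -0.06 -0.04 -0.16 0 0 0" --pt "0 -0.06 -0.04 -0.19 0 0 0" --pt "0 -0.06 -0.04 -0.2 0 0 0" --pt "0 -0.06 -0.04 -0.2 0 0 0"

```text
t: 9.35
eef_pos: [623.1, -267.1, 278.3]
eef_rot: [179.1, 0.6, 94.3]
ft_force: [-0.3, 0.3, 0.4]
gripper_width: -0.004
grasp_force: 0.0
```

```bash
python3 - <<'E'
from h import *
s=observe();print(s['t'],s['eef_pos'],s['eef_rot'],s['ft_force'])
W=cam("wrist");np.save("W4.npy",tool()); im=camera("wrist")[:,:,::-1].copy();cv2.imwrite("pics/w4.png",im)
for y in(66,23,-22,-66): print(y,proj(W,O+RK@[75,y,50]))
print("tab front pred",proj(W,O+RK@[142,-40,93]))
cv2.imwrite("pics/w4c.png",cv2.resize(im[0:220,160:480],(800,550)))
E
```

```text
9.35 [ 623.06842092 -267.07409645  278.32527031] [179.09984079   0.61707449  94.34690404] [-0.28718196  0.25277506  0.4169353 ]
66 [306.18900815  27.4440661 ]
23 [306.58746068  66.92493401]
-22 [307.01576498 106.12416883]
-66 [307.43866207 142.32627096]
tab front pred [366.13272622 122.09924316]
```

View pics/w4c.png

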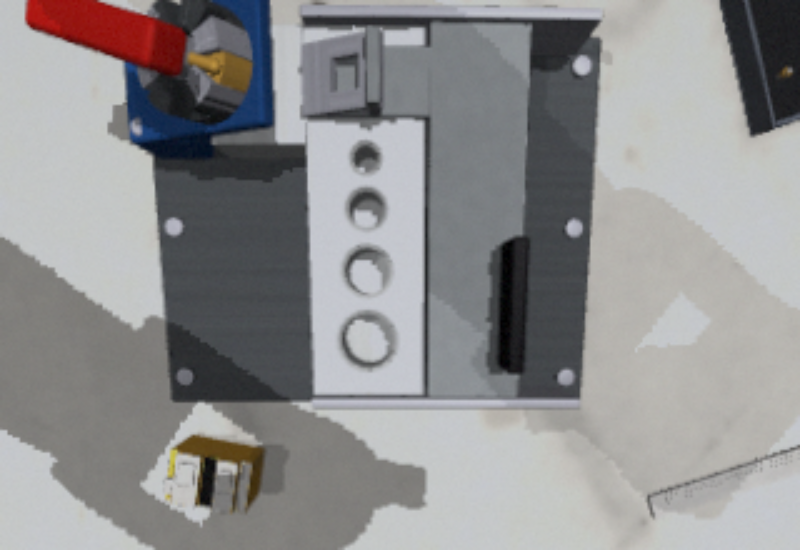

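Shutter is fully open; four bores visible at crop (366,157),(366,209),(368,270),(369,339); the third is the 22 mm one, the gauge's 20 mm plug fits it. Insert untouched.

```bash
python3 - <<'E'
from h import *
c=calibration("wrist");W=(np.array(c['camera_matrix']),c['k1'],np.load("W4.npy")@np.array(c['hand_eye']))
S,D=cam("scene"),cam("side")
P=[onz(W,160+x/2.5,y/2.5,50) for x,y in((366,157),(366,209),(368,270),(369,339))]
for p in P: print(p.round(1),(RK.T@(p-O)).round(1))
# precise via white-hough on saved picture
print("bottle",two(ray(S,240,155),ray(D,322.5,301)))
G=np.array([434,327,54.]); print("scene px gauge",proj(S,G+[0,0,46]),proj(D,G+[0,0,46]))
go([G[0],G[1]-66,240],R.from_euler('xyz',[180,0,90],degrees=True).as_matrix())
E
```

```text
[ 593.7 -139.1   50. ] [74.8 27.6 50. ]
[ 595.1 -162.5   50. ] [74.6  4.2 50. ]
[ 597.7 -190.8   50. ] [ 75.2 -24.2  50. ]
[ 600.2 -224.1   50. ] [ 75.3 -57.6  50. ]
bottle (array([457.65163624, 439.37023027,  31.31429172]), np.float64(1.0519223876156454))
scene px gauge [244.14918975 157.58041775] [339.91363575 255.823116  ]
shift m [0.5401, -0.1474, 0.0289] turn [0.63, 0.39, 4.37]
```

```bash
python3 - <<'E'
from h import *
S,D=cam("scene"),cam("side")
print("lamp base S",onz(S,305,140,0),"D",onz(D,232,295,0),onz(D,235,262,0),"pole2",onz(S,345,158,0)); print(two(ray(S,318,92),ray(D,248,175)),two(ray(S,345,20),ray(D,195,60)))
print("meter top", onz(S,310,205,60))
E
```

```text
lamp base S [720.23307822 442.76306734   0.        ] D [713.9562357  431.68870234   0.        ] [761.06399041 285.84786767   0.        ] pole2 [785.09840458 269.04579499   0.        ]
(array([687.00745608, 281.90798358, 286.3129798 ]), np.float64(26.233081374322584)) (array([784.54832469, 269.98983771, 534.40880286]), np.float64(138.79660102460224))
meter top [521.82221812  71.44928863  60.        ]
```

Request:
drive_tool --pt "0.9 0.04 -0.014 0 0 0 0" --pt "0.9 0.08 -0.028 0 0 0 0" --pt "0.9 0.12 -0.042 0 0 0 0" --pt "0.9 0.16 -0.056 0 0 0 0" --pt "0.9 0.2 -0.07 0 0 0 1" --pt "0.9 0.24 -0.084 0 0 0 2" --pt "0.9 0.28 -0.098 0 0 0 3" --pt "0.9 0.3 -0.12 0 0 0 4" --pt "0.9 0.3 -0.147 0 0 0 4.4"

```text
t: 10.15
eef_pos: [448.8, 26.4, 266.8]
eef_rot: [179.9, 0.1, 90.3]
ft_force: [-0.7, -1.1, 0.6]
gripper_width: 0.9
grasp_force: 0.0
```

Request:
drive_tool --pt "0.9 0.04 -0.014 0 0 0 0" --pt "0.9 0.08 -0.014 0 0 0 0" --pt "0.9 0.12 -0.014 0 0 0 0" --pt "0.9 0.16 -0.014 0 0 0 0" --pt "0.9 0.2 -0.014 0 0 0 0" --pt "0.9 0.234 -0.014 0.02 0 0 0" --pt "0.9 0.234 -0.014 0.025 0 0 0" --pt "0.9 0.234 -0.014 0.025 0 0 0"

```text
t: 10.82
eef_pos: [434.5, 257.2, 239.0]
eef_rot: [-179.9, 0.4, 90.2]
ft_force: [-1.7, -2.2, -0.6]
gripper_width: 0.898
grasp_force: 0.0
```

```bash
python3 - <<'E'
from h import *
s=observe();print(s['t'],s['eef_pos'],s['eef_rot'],s['q'].round(1))
W=cam("wrist"); im=camera("wrist")[:,:,::-1].copy();cv2.imwrite("pics/w5.png",im)
hsv=cv2.cvtColor(im,cv2.COLOR_BGR2HSV);m=cv2.inRange(hsv,(100,130,40),(125,255,255))
for c in cv2.findContours(m,0,2)[0]:
    if cv2.contourArea(c)>200: print("blue",cv2.contourArea(c),cv2.boundingRect(c),[onz(W,*cv2.minEnclosingCircle(c)[0],z).round(1) for z in(75,100)])
for c in cv2.findContours(cv2.inRange(hsv,(5,80,40),(18,255,255)),0,2)[0]:
    if cv2.contourArea(c)>800: r=cv2.minAreaRect(c);print("wood",r,onz(W,*r[0],30).round(1))
print(proj(W,[434,327,100]),proj(W,[434,327,30]))
E
```

```text
10.8167 [434.54875661 257.19464718 239.00394606] [-179.90766191    0.36307144   90.18102168] [ 17.9  -6.  109.6  -0.3  76.6  17.8]
blue 440.0 (543, 289, 30, 26) [array([728.7, 104. ,  75. ]), array([704.6, 122.1, 100. ])]
blue 490.0 (515, 269, 44, 24) [array([694.6, 131.7,  75. ]), array([673.3, 147.5, 100. ])]
blue 695.0 (313, 101, 30, 32) [array([435.7, 325.7,  75. ]), array([435.6, 325.6, 100. ])]
wood ((326.9702453613281, 116.34072875976562), (54.757442474365234, 56.021339416503906), 7.853313446044922) [435.2 326.2  30. ]
[325.79454905 115.02449723] [325.96772917 115.59145501]
```

View pics/w5.png

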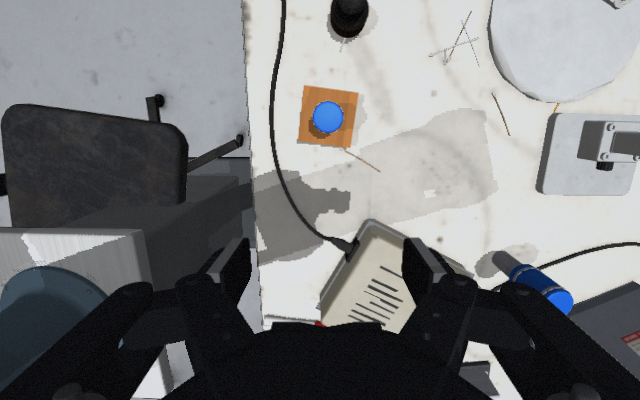

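The gauge in its stand is at (328,117), right below the camera, world ≈(435.6,325.7); the bottle is clear at (350,15). Descend and grip.

Request:
drive_tool --pt "0.8 0.04 0.001 0 0 0 0" --pt "0.8 0.0685 0.001 0.02 0 0 0" --pt "0.8 0.0685 0.001 0.06 0 0 0" --pt "0.8 0.0685 0.001 0.1 0 0 0" --pt "0.8 0.0685 0.001 0.14 0 0 0" --pt "0.8 0.0685 0.001 0.165 0 0 0" --pt "0.8 0.0685 0.001 0.173 0 0 0" --pt "0.8 0.0685 0.001 0.173 0 0 0"

```text
t: 11.53
eef_pos: [438.2, 322.2, 68.2]
eef_rot: [179.9, 0.4, 89.9]
ft_force: [0.2, -0.0, 0.6]
gripper_width: 0.797
grasp_force: 0.0
```

Request:
drive_tool --pt "0 0 0 0 0 0 0" --pt "0 0 0 0 0 0 0" --pt "0 0 0 0 0 0 0" --pt "0 0 0 0 0 0 0" --pt "0 0 0 0 0 0 0" --pt "0 0 0 0 0 0 0"

```text
t: 12.03
eef_pos: [440.3, 324.8, 73.1]
eef_rot: [179.5, 0.1, 90.0]
ft_force: [-2.5, -0.3, 7.9]
gripper_width: 0.335
grasp_force: 58.0
```

Request:
drive_tool --pt "0 0 0 0 0 0 0" --pt "0 0 0 0 0 0 0"

```text
t: 12.2
eef_pos: [440.3, 324.8, 73.1]
eef_rot: [179.5, 0.1, 90.0]
ft_force: [-3.7, 0.5, 6.7]
gripper_width: 0.332
grasp_force: 58.0
```

```bash
python3 - <<'E'
from h import *
s=observe();print(s['t'],s['eef_pos'],s['eef_rot'],s['ft_force'],s['gripper_width'],s['qvel'].round(2))
cv2.imwrite("pics/w6.png",camera("wrist")[:,:,::-1])
a=camera("scene")[140:200,220:290,::-1]; d=camera("side")[225:300,295:385,::-1]
cv2.imwrite("pics/w6b.png",np.hstack([cv2.resize(a,(420,360)),cv2.resize(d,(432-52,360))]))
E
```

```text
12.2 [440.32005171 324.81336177  73.0697878 ] [1.79517299e+02 1.36673418e-01 8.99659212e+01] [-3.65645982  0.52962532  6.67363949] 0.33166548649543925 [ 0.02  0.03 -0.06 -0.12  0.05  0.02]
```

View pics/w6.png

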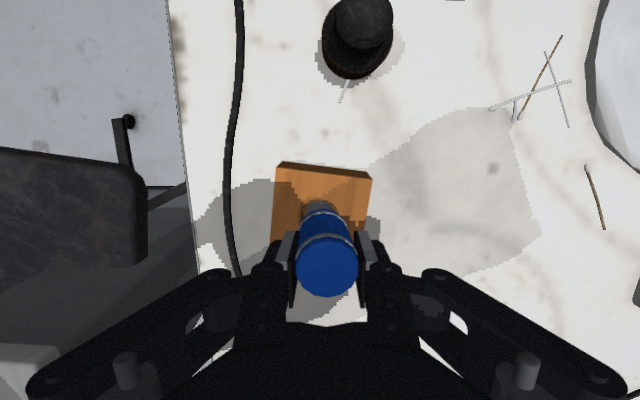

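Gauge is gripped round its handle ((326,262)), bottle and stand untouched. Lift it.

Request:
drive_tool --pt "0 0 0 -0.01 0 0 0" --pt "0 0 0 -0.03 0 0 0" --pt "0 0 0 -0.06 0 0 0" --pt "0 0 0 -0.09 0 0 0" --pt "0 0 0 -0.12 0 0 0" --pt "0 0 0 -0.15 0 0 0" --pt "0 0 0 -0.15 0 0 0" --pt "0 0 0 -0.15 0 0 0"

```text
t: 13.02
eef_pos: [439.5, 325.1, 223.1]
eef_rot: [179.4, 0.1, 90.0]
ft_force: [-0.2, -0.2, -3.9]
gripper_width: 0.333
grasp_force: 58.9
```

```bash
python3 - <<'E'
from h import *
s=observe();T=tool();print(s['t'],s['eef_pos'],s['eef_rot'],s['ft_force'])
W=cam("wrist");im=camera("wrist")[:,:,::-1].copy();cv2.imwrite("pics/w7.png",im);hsv=cv2.cvtColor(im,cv2.COLOR_BGR2HSV);m=cv2.inRange(hsv,(100,130,30),(125,255,255))
for c in cv2.findContours(m,0,2)[0]:
    if cv2.contourArea(c)>300: print("blue",cv2.boundingRect(c),cv2.minAreaRect(c))
for n,b in(("scene",(100,0)),("side",(0,0))):
    C=cam(n);i=camera(n)[:,:,::-1];m=cv2.inRange(cv2.cvtColor(i,cv2.COLOR_BGR2HSV),(105,130,50),(125,255,255));k,l,st,ce=cv2.connectedComponentsWithStats(m)
    print(n,"pred",proj(C,T[:3,3]-T[:3,2]*19).round(1),[(st[j].tolist(),ce[j].round(1)) for j in range(1,k) if 15<st[j,4]<300])
h=lambda d:proj(W,T[:3,3]+T[:3,:3]@[0,0,d]).round(1)
print("axis px at centre+46,-4,-46 (if offset 19):",h(-27),h(23),h(65))
go(O+RK@[75,-24.2,230],RD)
E
```

```text
13.0167 [439.45724042 325.06336818 223.11191419] [1.79355508e+02 1.03863053e-01 8.99680300e+01] [-0.20068139 -0.19920479 -3.92227405]
blue (295, 236, 64, 61) ((326.5, 266.0), (63.0, 60.0), 0.0)
blue (297, 213, 57, 37) ((323.5044250488281, 229.74960327148438), (33.63405990600586, 56.222774505615234), 84.89783477783203)
blue (416, 0, 43, 16) ((437.0, 7.5), (15.0, 42.0), 90.0)
scene pred [239.8 117.5] [([236, 116, 9, 5, 35], array([239.9, 117.7])), ([249, 117, 8, 6, 42], array([252. , 119.5])), ([237, 121, 8, 11, 67], array([240.2, 125.8])), ([249, 123, 9, 11, 77], array([253.2, 128.1])), ([343, 158, 11, 8, 68], array([347.7, 161.9])), ([342, 167, 10, 10, 83], array([346.9, 171.6]))]
side pred [338.7 209.9] [([335, 197, 9, 16, 62], array([340.3, 207.4])), ([266, 203, 11, 6, 51], array([271.2, 205.6])), ([335, 214, 10, 10, 76], array([339.7, 218.7])), ([153, 246, 5, 12, 38], array([155.2, 251.4])), ([276, 283, 14, 9, 98], array([282.8, 286.8]))]
axis px at centre+46,-4,-46 (if offset 19): [325.7 273.9] [325.8 231.8] [325.9 210.8]
shift m [-0.5147, 0.1607, -0.0084] turn [0.15, 0.33, -4.14]
```

```bash
python3 - <<'E'
from h import *
T=tool();W,S,D=cam("wrist"),cam("scene"),cam("side")
for d in(-27,-19,0,23,31,65): 
    p=T[:3,3]+T[:3,2]*d; print(d,p.round(0),"S",proj(S,p).round(1),"D",proj(D,p).round(1),"W",proj(W,p).round(1))
i=cv2.imread("pics/w7.png");m=cv2.inRange(cv2.cvtColor(i,cv2.COLOR_BGR2HSV),(100,130,30),(125,255,255))
for r in range(186,300,4):
    x=np.where(m[r,280:380])[0]+280; g=i[r,290:362:6].tolist() if r<236 else []
    print(r,(x.min(),x.max(),len(x)) if len(x) else None,[sum(v)//3 for v in g])
E
```

```text
-27 [437. 324. 245.] S [239.1 116.9] D [339.6 208.7] W [325.6 273.9]
-19 [437. 324. 237.] S [239.5 119.3] D [339.6 211.4] W [325.7 265.2]
0 [437. 324. 218.] S [240.4 125. ] D [339.5 217.7] W [325.7 247.9]
23 [437. 324. 195.] S [241.5 131.8] D [339.4 225.2] W [325.8 231.8]
31 [437. 324. 187.] S [241.9 134.1] D [339.3 227.8] W [325.8 227.1]
65 [437. 324. 153.] S [243.4 143.6] D [339.2 238.5] W [325.9 210.8]
186 None [149, 76, 100, 79, 103, 69, 100, 124, 112, 121, 205, 204]
190 None [149, 75, 77, 82, 81, 114, 110, 108, 116, 120, 208, 206]
194 None [148, 77, 80, 79, 79, 63, 111, 95, 118, 121, 212, 210]
198 None [149, 76, 76, 74, 67, 75, 66, 58, 67, 116, 212, 208]
202 None [149, 128, 117, 106, 70, 70, 78, 59, 65, 138, 213, 211]
206 None [116, 115, 115, 83, 70, 71, 67, 87, 111, 163, 211, 214]
210 (np.int64(314), np.int64(332), 12) [120, 116, 116, 63, 55, 57, 63, 55, 118, 208, 154, 213]
214 (np.int64(308), np.int64(330), 15) [118, 119, 119, 46, 74, 49, 49, 116, 78, 211, 209, 169]
218 (np.int64(308), np.int64(338), 31) [119, 120, 107, 58, 44, 38, 47, 49, 60, 161, 210, 212]
222 (np.int64(304)
[... 287 characters left out ...]
48), 29) [69, 20, 45, 42, 46, 64, 66, 64, 54, 48, 170, 22]
238 (np.int64(299), np.int64(350), 35) []
242 (np.int64(298), np.int64(351), 43) []
246 (np.int64(297), np.int64(350), 50) []
250 (np.int64(301), np.int64(353), 53) []
254 (np.int64(299), np.int64(355), 57) []
258 (np.int64(297), np.int64(357), 61) []
262 (np.int64(295), np.int64(358), 64) []
266 (np.int64(295), np.int64(358), 64) []
270 (np.int64(295), np.int64(358), 64) []
274 (np.int64(295), np.int64(357), 63) []
278 (np.int64(297), np.int64(356), 60) []
282 (np.int64(301), np.int64(353), 53) []
286 (np.int64(303), np.int64(350), 48) []
290 (np.int64(308), np.int64(344), 37) []
294 (np.int64(314), np.int64(338), 25) []
298 None []
```

Request:
drive_tool --pt "0 -0.035 0.012 -0.02 0 0 0" --pt "0 -0.07 0.025 -0.03 0 0 0" --pt "0 -0.108 0.037 -0.03 0 0 0" --pt "0 -0.145 0.05 -0.03 0 0 0" --pt "0 -0.183 0.063 -0.03 0 0 0" --pt "0 -0.22 0.075 -0.03 0 0 0" --pt "0 -0.257 0.09 -0.03 0 0 0" --pt "0 -0.294 0.105 -0.03 0 0 0" --pt "0 -0.33 0.12 -0.03 0 0 -1" --pt "0 -0.36 0.14 -0.03 0 0 -2"

```text
t: 14.0
eef_pos: [576.9, -37.8, 250.2]
eef_rot: [179.9, 0.2, 91.9]
ft_force: [0.9, 0.9, -2.5]
gripper_width: 0.335
grasp_force: 59.4
```

```bash
python3 - <<'E'
from h import *
go(O+RK@[76,-24.2,160],RD)
E
```

```text
shift m [-0.1533, 0.0163, 0.0907] turn [0.09, 0.2, -2.17]
```

Request:
drive_tool --pt "0 -0.035 0.004 0 0 0 -1" --pt "0 -0.07 0.01 0 0 0 -2.2" --pt "0 -0.105 0.016 0 0 0 -2.2" --pt "0 -0.13 0.016 0.02 0 0 -2.2" --pt "0 -0.15 0.016 0.05 0 0 -2.2" --pt "0 -0.153 0.016 0.08 0 0 -2.2" --pt "0 -0.153 0.016 0.09 0 0 -2.2" --pt "0 -0.153 0.016 0.09 0 0 -2.2" --pt "0 -0.153 0.016 0.09 0 0 -2.2"

```text
t: 14.75
eef_pos: [599.3, -187.2, 162.5]
eef_rot: [179.8, 0.2, 94.2]
ft_force: [1.1, 0.1, -1.7]
gripper_width: 0.335
grasp_force: 59.5
```

```bash
python3 - <<'E'
from h import *
s=observe();T=tool();print(s['eef_pos'],s['eef_rot'],(RK.T@(T[:3,3]-O)).round(1),s['ft_force'].round(1))
W=cam("wrist");i=camera("wrist")[:,:,::-1].copy();cv2.imwrite("pics/w8.png",i)
for d in(-19,31,73): print(d,proj(W,T[:3,3]+T[:3,2]*d).round(1))
for y in(27.6,4.2,-24.2,-57.6): print(y,proj(W,O+RK@[75,y,50]).round(1))
g=cv2.cvtColor(i,cv2.COLOR_BGR2GRAY)
for r in range(168,236,4): print(r,g[r,290:364:3].tolist())
E
```

```text
[ 599.27977436 -187.24306758  162.51427417] [1.79780915e+02 1.74664609e-01 9.42012878e+01] [ 77.  -20.8 162.5] [ 1.1  0.1 -1.7]
-19 [325.6 265.1]
31 [325.7 227. ]
73 [325.8 207.6]
27.6 [323.2 140.6]
4.2 [323.2 167.3]
-24.2 [323.2 198.1]
-57.6 [323.3 232.1]
168 [94, 232, 231, 231, 231, 232, 232, 214, 90, 125, 218, 228, 118, 88, 185, 231, 230, 230, 231, 231, 230, 197, 55, 151, 154]
172 [78, 232, 231, 232, 232, 231, 231, 229, 197, 98, 102, 94, 93, 136, 195, 230, 231, 231, 232, 230, 231, 185, 53, 150, 149]
176 [55, 160, 162, 218, 230, 231, 231, 232, 231, 212, 202, 193, 215, 223, 230, 229, 231, 230, 231, 231, 232, 187, 71, 152, 152]
180 [54, 159, 164, 162, 164, 188, 223, 231, 231, 232, 231, 231, 230, 231, 232, 230, 229, 232, 229, 232, 230, 180, 85, 149, 154]
184 [54, 157, 164, 161, 163, 163, 162, 160, 201, 229, 221, 218, 224, 231, 231, 228, 229, 231, 230, 231, 230, 181, 89, 150, 150]
188 [51, 158, 165, 159, 162, 162, 161, 158, 120, 125, 201, 227, 231, 172, 211, 226, 227, 230, 229, 231, 231, 142, 91, 147, 148]
192 [57, 156, 163, 159, 162, 157, 161, 112, 124, 124, 121, 184, 231, 193, 143, 2
[... 504 characters left out ...]
, 158, 154, 61, 73, 80, 140]
212 [56, 156, 157, 157, 158, 155, 61, 41, 57, 77, 73, 73, 72, 78, 61, 64, 147, 159, 158, 159, 156, 62, 83, 91, 96]
216 [55, 143, 157, 157, 159, 64, 77, 51, 34, 32, 28, 34, 33, 35, 36, 31, 78, 101, 159, 156, 156, 57, 101, 103, 101]
220 [56, 139, 155, 157, 91, 71, 28, 37, 36, 36, 35, 37, 32, 38, 36, 34, 33, 47, 123, 157, 155, 45, 95, 98, 100]
224 [56, 131, 155, 141, 60, 33, 33, 36, 33, 36, 36, 36, 28, 33, 31, 34, 34, 29, 34, 154, 155, 42, 101, 100, 101]
228 [55, 128, 155, 73, 32, 33, 32, 35, 36, 33, 35, 35, 34, 33, 30, 35, 29, 34, 36, 58, 154, 42, 100, 103, 103]
232 [68, 69, 9, 20, 34, 34, 29, 35, 36, 39, 35, 41, 43, 46, 40, 32, 40, 30, 33, 34, 191, 36, 18, 68, 76]
```

Request:
drive_tool --pt "0 -0.0027 -0.0015 0 -2.7 0 0" --pt "0 -0.0027 -0.0015 0.015 -2.7 0 0" --pt "0 -0.0027 -0.0015 0.03 -2.7 0 0" --pt "0 -0.0027 -0.0015 0.03 -2.7 0 0" --pt "0 -0.0027 -0.0015 0.03 -2.7 0 0"

```text
t: 15.22
eef_pos: [599.2, -190.6, 134.8]
eef_rot: [176.9, 0.3, 94.2]
ft_force: [1.5, -0.7, -1.8]
gripper_width: 0.33
grasp_force: 59.6
```

```bash
cat > g.py <<'E'
from h import *
s=observe();T=tool();print(s['t'],s['eef_pos'].round(1),s['eef_rot'].round(1),"rack",(RK.T@(T[:3,3]-O)).round(1),"F rack",(RK.T@s['ft_force']).round(1),"foot rack",(RK.T@(T[:3,3]+T[:3,2]*73-O)).round(1))
E
python3 - <<'E'
from g import *
W=cam("wrist");i=camera("wrist")[:,:,::-1].copy();cv2.imwrite("pics/w9.png",i)
for d in(-19,31,73): print(d,proj(W,T[:3,3]+T[:3,2]*d).round(1))
for y in(4.2,-24.2,-57.6): print(y,proj(W,O+RK@[75,y,50]).round(1),proj(W,O+RK@[75,y+13,50]).round(1))
g=cv2.cvtColor(i,cv2.COLOR_BGR2GRAY)
for r in range(176,224,4): print(r,g[r,290:364:3].tolist())
E
```

```text
15.2167 [ 599.2 -190.6  134.8] [176.9   0.3  94.2] rack [ 76.7 -24.2 134.8] F rack [ 1.4 -0.8 -1.8] foot rack [ 80.6 -24.5  61.9]
-19 [325.7 265.1]
31 [325.8 227. ]
73 [325.9 207.6]
4.2 [318.1 168.6] [318.  152.2]
-24.2 [318.3 203. ] [318.2 187.5]
-57.6 [318.5 240.7] [318.4 226.4]
176 [236, 236, 236, 236, 236, 236, 207, 146, 102, 101, 90, 149, 197, 236, 234, 234, 236, 235, 236, 236, 236, 46, 115, 158, 155]
180 [236, 236, 237, 236, 235, 234, 234, 226, 209, 202, 211, 228, 236, 237, 234, 233, 236, 235, 236, 235, 236, 47, 124, 158, 158]
184 [168, 210, 235, 236, 235, 232, 234, 232, 230, 231, 233, 231, 235, 235, 231, 232, 236, 234, 236, 236, 236, 44, 134, 156, 157]
188 [168, 167, 167, 222, 237, 236, 235, 224, 194, 178, 204, 223, 234, 234, 232, 231, 235, 233, 237, 235, 233, 47, 139, 156, 155]
192 [167, 169, 168, 168, 167, 200, 186, 128, 128, 217, 236, 184, 155, 229, 231, 231, 235, 233, 235, 234, 233, 48, 140, 153, 152]
196 [166, 167, 164, 166, 166, 122, 128, 126, 129, 130, 220, 197, 125, 144, 226, 230, 235, 232, 237, 233, 233, 49, 142, 155, 153]
200 [166, 167, 165, 166, 139, 72, 107, 123, 74, 75, 74, 80, 82, 73, 187, 229, 235, 232, 235, 233, 232, 47, 142, 158, 154]
204 [166, 166, 166, 162, 133, 72, 77, 72, 74, 74, 75, 80, 71, 81, 160, 227, 234, 233, 235, 233, 230, 47, 145, 156, 155]
208 [166, 166, 163, 162, 155, 113, 67, 70, 73, 73, 66, 56, 63, 68, 76, 129, 133, 131, 133, 130, 149, 44, 149, 155, 152]
212 [166, 166, 162, 160, 163, 146, 68, 40, 60, 79, 76, 94, 105, 123, 79, 63, 125, 130, 131, 130, 118, 46, 130, 133, 151]
216 [164, 163, 162, 160, 164, 67, 79, 51, 36, 39, 34, 36, 39, 39, 38, 42, 129, 88, 131, 131, 110, 48, 83, 85, 84]
220 [166, 161, 161, 162, 95, 74, 32, 40, 39, 36, 40, 34, 31, 36, 42, 43, 39, 75, 131, 162, 131, 48, 87, 85, 85]
```

Request:
drive_tool --pt "0 0 -0.0023 0 0 0 0" --pt "0 0 -0.0023 0 0 0 0" --pt "0 0 -0.0027 0.008 0 0 0" --pt "0 0 -0.003 0.014 0 0 0" --pt "0 0 -0.0032 0.02 0 0 0" --pt "0 0 -0.0032 0.02 0 0 0"

```text
t: 15.77
eef_pos: [596.1, -191.0, 111.3]
eef_rot: [177.0, 0.2, 94.1]
ft_force: [1.4, -0.2, -3.3]
gripper_width: 0.333
grasp_force: 58.8
```

```bash
python3 g.py
```

```text
15.7667 [ 596.1 -191.   111.3] [177.    0.2  94.1] rack [ 73.6 -24.3 111.3] F rack [ 1.4 -0.3 -3.3] foot rack [ 77.4 -24.5  38.4]
```

The foot is 12 mm inside the bore without force. Continue down.

Request:
drive_tool --pt "0 0 -0.0003 0.006 0 0 0" --pt "0 0 -0.0006 0.012 0 0 0" --pt "0 0 -0.0009 0.018 0 0 0" --pt "0 0 -0.0009 0.018 0 0 0"

```text
t: 16.1
eef_pos: [596.4, -191.2, 93.8]
eef_rot: [177.0, 0.2, 94.1]
ft_force: [2.1, 0.1, -4.3]
gripper_width: 0.333
grasp_force: 59.1
```

Request:
drive_tool --pt "0 0 -0.0001 0.003 0 0 0" --pt "0 0 -0.0003 0.006 0 0 0" --pt "0 0 -0.0003 0.006 0 0 0"

```text
t: 16.35
eef_pos: [596.5, -191.4, 88.8]
eef_rot: [177.0, 0.3, 94.2]
ft_force: [1.4, 1.0, -4.2]
gripper_width: 0.332
grasp_force: 59.7
```

```bash
python3 g.py
```

```text
16.35 [ 596.5 -191.4   88.8] [177.    0.3  94.2] rack [ 74.  -24.7  88.8] F rack [ 1.5  0.9 -4.2] foot rack [ 77.8 -25.   15.9]
```

Request:
drive_tool --pt "0 0 -0.0001 0.0015 0 0 0" --pt "0 0 -0.0001 0.003 0 0 0" --pt "0 0 -0.0001 0.003 0 0 0"

```text
t: 16.6
eef_pos: [596.6, -191.4, 86.0]
eef_rot: [177.0, 0.3, 94.2]
ft_force: [0.1, -0.3, -3.7]
gripper_width: 0.334
grasp_force: 59.6
```

Request:
drive_tool --pt "0 0 -0.0001 0.0015 0 0 0" --pt "0 0 -0.0001 0.003 0 0 0" --pt "0 0 -0.0001 0.003 0 0 0"

```text
t: 16.85
eef_pos: [596.6, -191.4, 82.9]
eef_rot: [177.0, 0.3, 94.2]
ft_force: [1.9, 0.2, -3.0]
gripper_width: 0.336
grasp_force: 59.6
```

Request:
drive_tool --pt "0 0 -0.0001 0.0015 0 0 0" --pt "0 0 -0.0001 0.003 0 0 0" --pt "0 0 -0.0001 0.003 0 0 0"

```text
t: 17.1
eef_pos: [596.6, -191.4, 79.9]
eef_rot: [177.0, 0.2, 94.2]
ft_force: [0.3, -0.1, -3.1]
gripper_width: 0.335
grasp_force: 59.6
```

Request:
drive_tool --pt "0 0 -0.0001 0.0015 0 0 0" --pt "0 0 -0.0001 0.0025 0 0 0" --pt "0 0 -0.0001 0.0025 0 0 0"

```text
t: 17.35
eef_pos: [597.2, -191.9, 79.1]
eef_rot: [177.0, 0.3, 94.2]
ft_force: [-2.9, 0.0, 4.7]
gripper_width: 0.335
grasp_force: 62.3
```

Bottomed at TCP 79 mm, exactly as the height at the pick predicts (centre 60 mm). Release and rise.

Request:
drive_tool --pt "0.55 0 0 0 0 0 0" --pt "0.55 0 0 0 0 0 0" --pt "0.55 0 0 0 0 0 0" --pt "0.55 0 0 -0.01 0 0 0" --pt "0.55 0 0 -0.03 0 0 0" --pt "0.55 0 0 -0.06 0 0 0" --pt "0.55 -0.02 0 -0.1 0 0 0" --pt "0.55 -0.05 0 -0.14 0 0 0" --pt "0.55 -0.08 0 -0.17 0 0 0" --pt "0.55 -0.08 0 -0.17 0 0 0"

```text
t: 18.18
eef_pos: [595.5, -275.7, 255.9]
eef_rot: [176.5, 0.7, 94.0]
ft_force: [0.5, -0.4, 0.9]
gripper_width: 0.549
grasp_force: 0.0
```

```bash
python3 - <<'E'
from g import *
W,S=cam("wrist"),cam("scene");i=camera("wrist")[:,:,::-1].copy();cv2.imwrite("pics/w10.png",i)
m=cv2.inRange(cv2.cvtColor(i,cv2.COLOR_BGR2HSV),(100,130,30),(125,255,255))
for c in cv2.findContours(m,0,2)[0]:
    if cv2.contourArea(c)>150: p=onz(W,*cv2.minEnclosingCircle(c)[0],106);print("blue",cv2.boundingRect(c),(RK.T@(p-O)).round(1))
for z in (106,56): print("gauge pred",proj(W,O+RK@[75,-24.2,z]).round(1),proj(S,O+RK@[75,-24.2,z]).round(1))
s=camera("scene")[:,:,::-1];h=cv2.cvtColor(s,cv2.COLOR_BGR2HSV)
for n,lo,hi in(("blue",(105,130,50),(125,255,255)),("red",(0,150,60),(8,255,255))):
    k,l,st,ce=cv2.connectedComponentsWithStats(cv2.inRange(h,lo,hi));print(n,[(st[j].tolist(),ce[j].round(1).tolist()) for j in range(1,k) if st[j,4]>15 and 285<ce[j][0]<440 and ce[j][1]>150])
# tab: dark top edge position
d=(i.max(2)<40).astype(np.uint8);d[210:]=0
for c in cv2.findContours(d,0,2)[0]:
    if cv2.contourArea(c)>150: r=cv2.minAreaRect(c);print("dark",r,(RK.T@(onz(W,*r[0],75)-O)).round(1))
E
```

```text
18.1833 [ 595.5 -275.7  255.9] [176.5   0.7  94. ] rack [  66.9 -108.7  255.9] F rack [ 0.4 -0.4  0.9] foot rack [  71.4 -109.7  183. ]
blue (309, 83, 29, 32) [ 73.4 -24.4 106. ]
blue (216, 0, 69, 54) [  8.1  42.6 106. ]
gauge pred [324.7  98.3] [392.7 244.5]
gauge pred [322.2 100.9] [389.9 257.5]
blue [([343, 159, 11, 7, 63], [347.8, 162.0]), ([343, 167, 9, 10, 81], [347.0, 171.7]), ([329, 240, 33, 34, 401], [340.4, 258.1]), ([387, 242, 11, 10, 85], [391.8, 246.4]), ([385, 252, 12, 8, 67], [390.0, 255.6])]
red [([329, 227, 25, 16, 167], [341.2, 234.6]), ([289, 240, 14, 7, 50], [295.5, 243.0])]
dark ((385.0111999511719, 114.77555847167969), (15.280911445617676, 58.27720260620117), 2.862405300140381) [142.8 -39.3  75. ]
dark ((239.98171997070312, 48.33537673950195), (12.81005859375, 33.23989486694336), 83.6598129272461) [-9.  26.2 75. ]
dark ((248.12330627441406, 25.671241760253906), (36.04867172241211, 16.619842529296875), 20.556045532226562) [ 0.4 47.2 75. ]
dark ((541.0, 19.0), (38.0, 118.0), 90.0) [309.5  62.8  75. ]
dark ((56.0, 44.5), (89.0, 112.0), 90.0) [-194.6   33.1   75. ]
```

The gauge top reads at rack (73.4, −24.4, 106) as it should when seated. The tab is still at the open position, the tee and marker have not moved, and nothing touches the robot.

```bash
python3 -c "
from bench import *
print(hand_in())"
```

```text
the job is handed in; nothing more can be done
None
```

The job is handed in at about 18 s of the 72 s: the plunger rests in its notch, the shutter is against its open stop, and the gauge stands fully down in the 22 mm bore; I viewed 11 pictures instead of the allowed 10.

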